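Hold up the sample drawer's cover at its balance point

ROBOT

A 6-joint arm with a two-finger parallel gripper is mounted at the origin on the work surface. World frame = base frame: x ahead of the robot, y to its left, z up, the work surface at z = 0. Lengths are in m, angles in rad, forces in N, time in s.
With the tool pointing down it reaches from about 0.35 to 0.975 m from the base axis. Payload 4.9 kg.
Tool frame: the origin (TCP) lies midway between the tips of the shut fingers; the grasp point (between the pads) lies 19 mm behind it; z points along the fingers, y is the line along which they close (so a half turn about z gives the same grasp; the last joint's range is limited). The gripper opens to 85 mm and grips with 20 to 120 N. Pads are 22 mm wide; open, the fingers measure 114 mm over their backs; the gripper's body (76 mm by 85 mm) begins 54 mm behind the grasp point. The pads swing forward as they close: fully open they stand 13 mm farther back than shut.
Start: joints at [-1.243, 0.053, 1.613, -0, 1.476, -0.119], TCP at [0.27, -0.564, 0.231] pointing down, gripper open.
Joint ranges: [-3.01, 3.01], [-1.01, 2.22], [0.06, 2.58], [-1.02, 4.17], [0.09, 2.62], [-3.14, 3.14]. Speed limits (rad/s): [2.57, 2.57, 3.14, 3.14, 3.14, 3.14].

INTERFACE

Orientations are given as a rotation vector (axis times angle).
In Python, from station import ctrl, optics, job gives the robot as it stands.
- The arm moves only by the shell command python3 -m jog 'ROWS' [OPENING] [FORCE]. ROWS is JSON, a list of rows, each a list of 2 entries, a list of its own where there are three numbers: the shift along the tool's x, y, z in m, then the turn, a rotation vector about the tool's x, y, z in rad. A call has 1 to 5 rows; each row is the pose to reach, as a shift and turn from the pose commanded when the call began, along the tool's axes at that moment; what a row does not reach only later rows make up. A row lasts 1/10 s, in which the tool goes at most 50 mm and 8.59 degrees, less where a joint would pass 70% of its speed; a pose out of reach is approached as far as the arm can. A call with a gripper value outside its range is refused whole. OPENING is the opening, from 0 (shut) to 1 (fully open), set as the call begins (- or left out, the last holds). The fingers move at their own pace and stop on an object; FORCE is the grip in N (left out, the last holds). Time passes only in rows, so rows that repeat a pose let the fingers close. It gives the time, the measured TCP pose, the force, the opening and the grip force at its end, in the units of the state.
- ctrl.get_obs(): the state, without advancing time (a new reading comes with each control period).
- optics.get_image(name): name is "scene" or "top"; returns a dict with "image" (400x640x3 uint8, blue, green, red), "fx", "fy", "cx", "cy" (pixels), "rvec" (rotation vector, rad) and "tvec" (3), from world to camera coordinates, as OpenCV has them. Camera axes: x right, y down, z forward; pixel columns grow to the right and rows downward; lengths in m; the calibration is good to about 2 mm. A picture is of the moment at which its call begins. There is no depth.
- job.finish_job(): hands the job in; it is judged then, once.
The state is a dict: "t": time; "q": joint angles; "dq": joint speeds; "effort": joint torques, N m; "tool_pos": TCP position; "tool_rot": TCP orientation; "contact_force": force on the tool from outside, world axes, zero at the start; "wrist_torque": the same for the moment, N m; "opening": finger opening in m; "grip_force": force on a finger pad.
Only numpy, scipy, OpenCV 4.12 (cv2) and the standard library are available. Lean on these libraries where they do the work, as an engineer would, in place of code of your own. Each camera call takes 0.05 s, during which the arm holds its last target. There are 200 camera calls.

TASK

Pull the top drawer of the small wooden sample cabinet all the way out to its stop. Then lift the hinged cover inside that drawer by its loop handle and swing it straight up, to the balance point where it stands upright over its hinge, so that the pigment jars below can be seen; never let it drop shut or fall over backwards, and finish while still holding it steady there, with the drawer still fully out. Leave everything else on the bench where it stands.

Things in the scene. Friction and masses are not known exactly. Their poses are not given: they have to be found in the camera images.
- cabinet: Low wooden bench cabinet, 260 mm wide, 240 deep, 152 tall, fixed, with two drawers one above the other, each with a brass bar pull; only the top drawer moves. Origin on the bench under the middle of its front face; its -x axis points out of the front (the way the drawer slides), y along the front, z up. Its yaw varies.
- drawer (a joint): Travel of the top drawer in m along the cabinet's -x: 0 shut, 0.162 at its stop (fully out); it starts a few cm ajar. Sliding friction about 7 N. The drawer is 232 mm wide; its 12 mm thick front reaches from 82 to 142 mm above the bench, its floor is at 88 mm.
- drawer_handle (a point): Middle of the top drawer's pull: a level round brass bar 10 mm thick, 100 mm long, along the cabinet's y, 42 mm in front of the drawer's face (37 mm finger gap), 122 mm above the bench, 30 mm below the cabinet's top. Moves with the drawer; it can be pinched or hooked from above. The drawer's front reaches up to 142 mm.
- cover (a joint): Hinged cover in the top drawer, in rad: 0 shut (level), 1.571 upright (balanced), up to 2.4 leaning back to the cabinet. Free hinge along the cabinet's y at the cover's rear, 124 mm above the bench, 11 mm in front of the cabinet's face when the drawer is out. Plywood panel 65 x 190 x 6 mm, about 0.25 kg, with a steel loop handle on its free (front) edge. Mostly hidden under the cabinet's top at first.
- cover_grip (a point): Middle of the cross-bar of the cover's loop handle: round steel bar 10 mm thick, 80 mm clear length, along the cabinet's y, 105 mm from the hinge; clear gap 33 mm to the panel, 29 mm to the drawer's front. Cover shut: 124 mm above the bench, 36 above the drawer's floor; upright: 229 mm. Opening, it arcs up and towards the cabinet; a pinched bar can turn between the fingers.
- varnish_jar: closed amber glass jar, 48 mm across, 70 mm tall, standing on the cabinet's top, to the left (+y) of the middle; loose, to be left alone. Origin at the middle of its underside.
- eraser: dark rubber block 60 x 35 x 22 mm lying on the bench under the path of the drawer, below it by 60 mm; loose, to be left alone. Origin at the middle of its underside.
- solvent: amber bottle, 60 mm across, 130 mm tall, standing beside the cabinet's front on its left (+y) side; loose, to be left alone. Origin at the middle of its underside.
- tape: roll of pale tape, 90 mm across, 24 mm tall, flat on the bench on the cabinet's right (-y) side, in front; loose, to be left alone. Origin at the middle of its underside.
- pot: white ceramic cup, 72 mm across, 75 mm tall, standing on the cabinet's top, to the right (-y) of the middle; loose, to be left alone. Origin at the middle of its underside.
- spatula: palette spatula 190 mm long lying on the bench at the left; loose, to be left alone. Origin at the underside, long axis x.
- retouch_brush: brush 200 mm long lying on the bench at the right; loose, to be left alone. Origin at the underside, long axis x.

How it is judged:
By the outcome, as a careful person would: the job done as asked, in the order asked, and still so for the second after the job is handed in, while the arm keeps its last pose, push and grip.
It also fails if it takes over 54 s, if anything falls off the work surface, if the arm or the gripper's body presses on something with over 40 N, if the wrist force passes 120 N, or if a joint passes its speed limit or range.

## Working session

There is one attempt and no reset: what is moved stays moved. The work goes in short steps, Python scripts to look and compute and a shell command to move; the robot and the scene stay as the last step left them, time stands still between calls to the robot, and variables do not carry over. Pictures are saved under pics/ and viewed, at most 10 in all, crops included, and the job is handed in when it is done.

```bash
mkdir -p pics; ls; python3 - <<'E'
from station import ctrl, optics
import cv2
for n in("scene","top"):
    d=optics.get_image(n); cv2.imwrite(f"pics/{n}0.png",d["image"]); print(n,d["fx"],d["cx"],d["cy"],d["rvec"],d["tvec"])
o=ctrl.get_obs(); print({k:o[k] for k in("t","tool_pos","tool_rot","opening","contact_force")})
E
```

```text
pics
scene 363.095626885009 325.9622380679191 201.15623453464764 [ 1.56666662  2.28227627 -0.64217052] [ 0.21470203 -0.40347715  1.46802723]
top 454.0425522997874 309.6755362825865 197.95696197376935 [ 2.06332887 -2.16354508  0.21754268] [-0.00156538  0.57861799  1.22085228]
{'t': 0.1, 'tool_pos': array([ 0.26987035, -0.56311828,  0.23018283]), 'tool_rot': array([-3.06171742e+00, -6.95609396e-01,  2.89178283e-04]), 'opening': 0.08532601021102415, 'contact_force': array([-0.80594613, -0.17630987,  0.2596261 ])}
```

View pics/scene0.png

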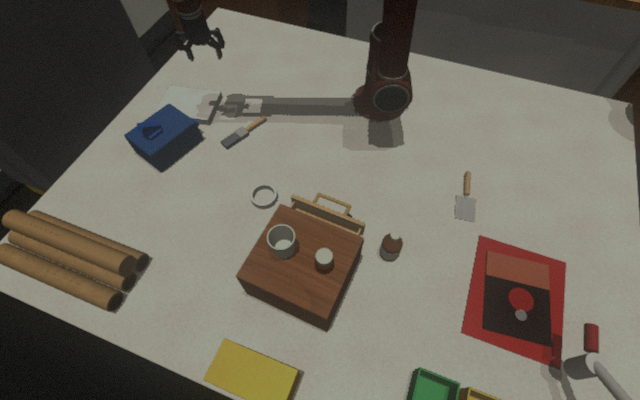

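View pics/top0.png

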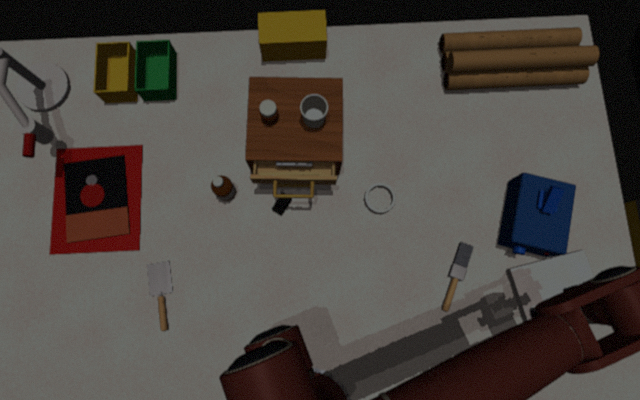

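The top view shows the cabinet at about (248-343, 78-165), its pull at about (294,194) and the cover bar at about (294,164). The solvent is at (222,187) and the tape at (379,199). I'll zoom in on that area.

```bash
cat > h.py <<'E'
import numpy as np, cv2
from station import ctrl, optics
def cam(d): return cv2.Rodrigues(np.array(d["rvec"]))[0], np.array(d["tvec"]).ravel()
def ray(d,u,v,z):
    R,t=cam(d); c=-R.T@t; r=R.T@np.array([(u-d["cx"])/d["fx"],(v-d["cy"])/d["fy"],1]); return c+r*(z-c[2])/r[2]
def px(d,p):
    R,t=cam(d); q=R@np.array(p)+t; return np.array([q[0]/q[2]*d["fx"]+d["cx"],q[1]/q[2]*d["fy"]+d["cy"]])
def crop(d,x,y,w,h,s,name):
    cv2.imwrite(name,cv2.resize(cv2.convertScaleAbs(d["image"][y:y+h,x:x+w],alpha=1.6),None,fx=s,fy=s,interpolation=cv2.INTER_CUBIC))
E
python3 - <<'E'
from h import *
d=optics.get_image("top"); crop(d,210,65,140,150,4,"pics/c1.png")
E
```

```text
(no output)
```

View pics/c1.png

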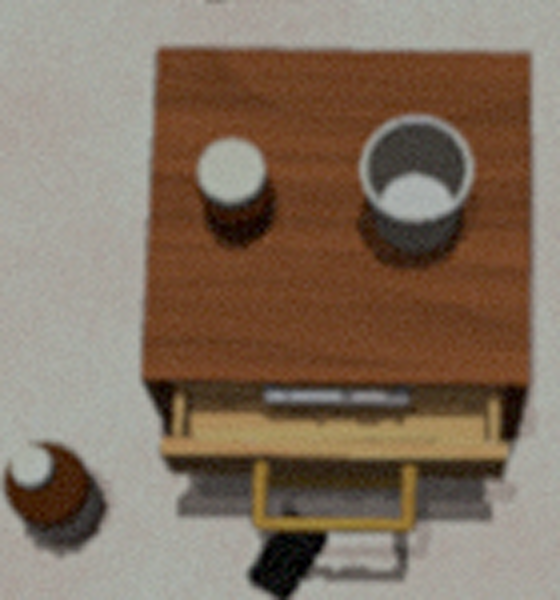

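The crop shows the cabinet top's corners at (158,48), (530,53), (527,384) and (142,380). The pull bar runs from (258,522) to (411,527) and the cover bar is at about (337,396).

```bash
python3 - <<'E'
from h import *
d=optics.get_image("top"); g=lambda u,v,z: ray(d,u/4+210,v/4+65,z)
P=[g(*c,.152) for c in[(158,48),(530,53),(527,384),(142,380)]]
print(np.round(P,4))
for a,b in((0,1),(3,2)):
    v=P[a]-P[b]; print("y-dir len/yaw",np.linalg.norm(v),np.arctan2(-v[0],v[1]))
for a,b in((0,3),(1,2)):
    v=P[a]-P[b]; print("x-dir",np.linalg.norm(v),np.arctan2(v[1],v[0]))
H=[g(258,522,.122),g(411,527,.122)]; v=H[0]-H[1]
print("pull",np.round(H,4),np.mean(H,0),np.arctan2(-v[0],v[1]))
print("cover bar",g(337,396,.127))
print("front mid",(P[2]+P[3])/2)
print("solvent cap",g(32,463,.13),"tool R",cv2.Rodrigues(ctrl.get_obs()["tool_rot"])[0].round(3))
E
```

```text
[[ 0.9079  0.1217  0.152 ]
 [ 0.8915 -0.1349  0.152 ]
 [ 0.6547 -0.1182  0.152 ]
 [ 0.6698  0.1371  0.152 ]]
y-dir len/yaw 0.2570837189182288 -0.06359085930283481
y-dir len/yaw 0.2558139179073404 -0.05900591721817175
x-dir 0.23857722748664068 -0.06467009845680273
x-dir 0.23740913062107546 -0.07003535555568483
pull [[ 0.5761  0.0653  0.122 ]
 [ 0.5678 -0.037   0.122 ]] [0.57197717 0.01413785 0.122     ] -0.08124121232446421
cover bar [0.65973732 0.00872958 0.127     ]
front mid [0.66225876 0.00944221 0.152     ]
solvent cap [0.62213051 0.21497183 0.13      ] tool R [[ 0.902  0.432 -0.   ]
 [ 0.432 -0.902  0.001]
 [ 0.    -0.001 -1.   ]]
```

```bash
cat >> h.py <<'E'
YAW=-0.065
def Rt(pitch=0):  # tool down, tool y along cabinet +x; pitch tilts z toward cabinet +x
    c,s=np.cos(YAW),np.sin(YAW); y=np.array([c,s,0]); z=np.array([0,0,-1.])
    y,z=np.cos(pitch)*y+np.sin(pitch)*np.array([0,0,1]),np.cos(pitch)*z+np.sin(pitch)*y
    return np.column_stack([np.cross(y,z),y,z])
def go(p,pitch=0):
    o=ctrl.get_obs(); R=cv2.Rodrigues(o["tool_rot"])[0]
    print("shift",(R.T@(np.array(p)-o["tool_pos"])).round(4),"turn",cv2.Rodrigues(R.T@Rt(pitch))[0].ravel().round(4),"norm t",o["t"])
E
python3 -c "
from h import *
go([.572,.014,.19])"
```

```text
shift [ 0.5218 -0.39    0.0411] turn [-1.100e-03 -9.000e-04 -1.059e+00] norm t 0.2
```

```bash
python3 -m jog '[[[0.036,-0.026,0],[0,0,-0.14]],[[0.072,-0.052,0],[0,0,-0.28]],[[0.108,-0.078,0],[0,0,-0.42]],[[0.144,-0.104,0],[0,0,-0.56]],[[0.18,-0.13,0],[0,0,-0.7]]]' 0.5; python3 -c "
from h import *
go([.572,.014,.19])"
```

```text
t: 0.7
tool_pos: [0.3766, -0.3669, 0.2311]
tool_rot: [-2.635, -1.711, -0.0]
contact_force: [0.6, -0.1, -0.4]
opening: 0.0426
grip_force: 0.0
shift [0.4274 0.0236 0.0412] turn [ 0.000e+00 -2.000e-04 -3.537e-01] norm t 0.7
```

```bash
python3 -m jog '[[[0.045,0.003,0],[0,0,-0.12]],[[0.09,0.005,0],[0,0,-0.24]],[[0.135,0.007,0],[0,0,-0.353]],[[0.18,0.01,0],[0,0,-0.353]],[[0.225,0.012,0],[0,0,-0.353]]]'; python3 -c "
from h import *
go([.572,.014,.19])"
```

```text
t: 1.2
tool_pos: [0.4802, -0.1667, 0.2312]
tool_rot: [2.299, 2.141, 0.0]
contact_force: [1.0, -0.5, 0.1]
opening: 0.0425
grip_force: 0.0
shift [0.1868 0.0788 0.0412] turn [ 0.0003  0.0001 -0.0061] norm t 1.2
```

```bash
python3 -m jog '[[[0.04,0.018,0],[0,0,-0.006]],[[0.08,0.036,0.01],[0,0,-0.006]],[[0.125,0.055,0.02],[0,0,-0.006]],[[0.165,0.07,0.03],[0,0,-0.006]],[[0.187,0.079,0.041],[0,0,-0.006]]]'; python3 - <<'E'
from h import *
d=optics.get_image("top"); crop(d,240,100,120,110,5,"pics/c2.png")
go([.572,.014,.103])
for p in([.572,.014,.122],[.572,.014,.19]): print(((px(d,p)-[240,100])*5).round())
E
```

```text
t: 1.7
tool_pos: [0.5725, 0.0154, 0.1899]
tool_rot: [-2.289, -2.151, -0.001]
contact_force: [-0.7, -0.2, -0.4]
opening: 0.0429
grip_force: 0.0
shift [-0.0036  0.0004  0.0844] turn [-0.0027 -0.0027  0.0041] norm t 1.75
[268. 481.]
[263. 453.]
```

View pics/c2.png

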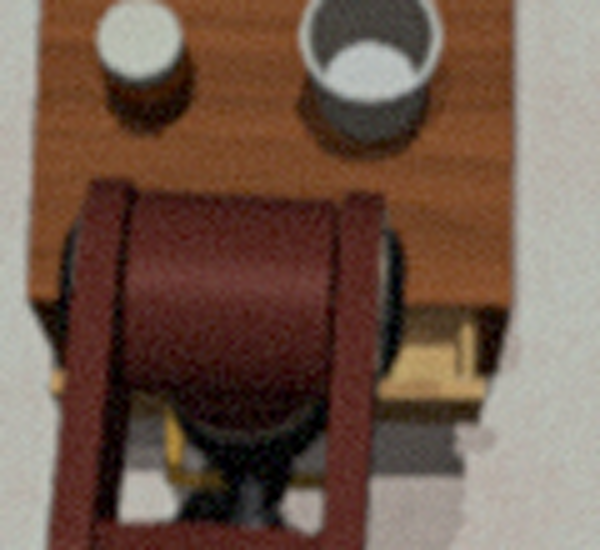

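The gripper is over the middle of the pull, whose bar is at about row 480, columns 170-320. I'll go down and grip.

```bash
python3 -m jog '[[[-0.003,0,0.02],[0,0,0]],[[-0.003,0,0.045],[0,0,0]],[[-0.003,0,0.068],[0,0,0]],[[-0.003,0,0.083],[0,0,0]],[[-0.003,0,0.083],[0,0,0]]]' 0.4 && python3 -m jog '[[[0,0,0],[0,0,0]],[[0,0,0],[0,0,0]],[[0,0,0],[0,0,0]],[[0,0,0],[0,0,0]]]' 0 60
```

```text
t: 2.25
tool_pos: [0.5695, 0.0094, 0.1044]
tool_rot: [-2.29, -2.145, 0.006]
contact_force: [0.0, -0.4, -0.0]
opening: 0.0343
grip_force: 0.0
t: 2.65
tool_pos: [0.5726, 0.0092, 0.109]
tool_rot: [2.291, 2.146, 0.002]
contact_force: [0.1, 0.0, 3.2]
opening: 0.0074
grip_force: 58.7
```

```bash
python3 -m jog '[[[0,-0.008,0],[0,0,0]],[[0,-0.02,0],[0,0,0]],[[0,-0.035,0],[0,0,0]],[[0,-0.05,0],[0,0,0]],[[0,-0.065,0],[0,0,0]]]' && python3 -m jog '[[[0,-0.014,0],[0,0,0]],[[0,-0.026,0],[0,0,0]],[[0,-0.036,0],[0,0,0]],[[0,-0.042,0],[0,0,0]],[[0,-0.042,0],[0,0,0]]]'
```

```text
t: 3.15
tool_pos: [0.5092, 0.0133, 0.109]
tool_rot: [2.288, 2.143, 0.009]
contact_force: [6.6, 0.3, -0.3]
opening: 0.0077
grip_force: 59.5
t: 3.65
tool_pos: [0.4662, 0.0162, 0.109]
tool_rot: [2.289, 2.145, 0.005]
contact_force: [2.0, -0.6, 4.1]
opening: 0.0079
grip_force: 60.1
```

```bash
python3 -m jog '[[[0,-0.003,0],[0,0,0]],[[0,-0.006,0],[0,0,0]],[[0,-0.008,0],[0,0,0]],[[0,-0.01,0],[0,0,0]],[[0,-0.01,0],[0,0,0]]]'; python3 -m jog '[[[0,-0.002,0],[0,0,0]],[[0,-0.004,0],[0,0,0]],[[0,-0.004,0],[0,0,0]]]'
```

```text
t: 4.15
tool_pos: [0.4594, 0.0166, 0.1091]
tool_rot: [2.286, 2.141, 0.014]
contact_force: [15.9, -0.5, -6.7]
opening: 0.0077
grip_force: 59.2
t: 4.45
tool_pos: [0.4593, 0.0166, 0.1092]
tool_rot: [2.28, 2.135, 0.027]
contact_force: [33.1, -1.8, -19.0]
opening: 0.0077
grip_force: 58.2
```

The drawer is at its stop: 33 N with no further motion. I'll relax the pull, release and lift.

```bash
python3 -m jog '[[[0,0.003,0],[0,0,0]],[[0,0.005,0],[0,0,0]],[[0,0.005,0],[0,0,0]]]'; python3 -m jog '[[[0,0,0],[0,0,0]],[[0,0,0],[0,0,0]],[[0,0,0],[0,0,0]]]' 0.36 ; python3 -m jog '[[[0,0,-0.02],[0,0,0]],[[0,0,-0.05],[0,0,0]],[[0,-0.02,-0.08],[0,0,0]],[[0,-0.06,-0.09],[0,0,0]],[[0,-0.1,-0.09],[0,0,0]]]';python3 - <<'E'
from h import *
d=optics.get_image("top"); crop(d,230,140,130,110,5,"pics/c3.png")
go([.547,.0157,.19])
for p in([.4593,.0215,.122],[.547,.0157,.124],[.652,.009,.124]): print(((px(d,p)-[230,140])*5).round())
E
```

```text
t: 4.75
tool_pos: [0.4594, 0.0166, 0.109]
tool_rot: [2.288, 2.143, 0.009]
contact_force: [10.7, -0.8, -1.5]
opening: 0.0077
grip_force: 60.2
t: 5.05
tool_pos: [0.4551, 0.0171, 0.1068]
tool_rot: [-2.291, -2.147, 0.002]
contact_force: [-0.4, 0.3, 0.3]
opening: 0.0308
grip_force: 0.0
t: 5.55
tool_pos: [0.3558, 0.0235, 0.1995]
tool_rot: [2.291, 2.147, 0.002]
contact_force: [-0.4, 0.2, 0.9]
opening: 0.0309
grip_force: 0.0
shift [0.004  0.1966 0.0074] turn [-0.0006  0.0001  0.0007] norm t 5.6
[313. 491.]
[317. 326.]
[322. 135.]
```

View pics/c3.png

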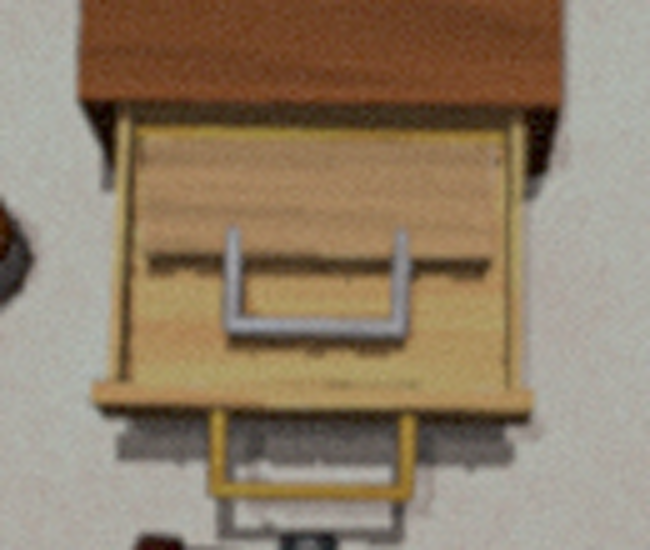

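The drawer is fully out. The cover bar at (317,326) and the pull at (313,491) match my predictions, so I'll move over the cover bar and descend.

```bash
python3 -m jog '[[[0.001,0.04,0],[0,0,0]],[[0.002,0.085,0],[0,0,0]],[[0.003,0.13,0],[0,0,0]],[[0.004,0.17,0],[0,0,0]],[[0.004,0.197,0.007],[0,0,0]]]' 0.3; python3 -c "
from h import *
go([.547,.0157,.105])"
```

```text
t: 6.1
tool_pos: [0.5553, 0.0146, 0.1905]
tool_rot: [2.292, 2.148, 0.001]
contact_force: [-0.8, -0.1, 0.5]
opening: 0.0255
grip_force: 0.0
shift [ 0.0006 -0.0084  0.0855] turn [ 0.0008 -0.      0.0001] norm t 6.1
```

```bash
python3 -m jog '[[[0,0,0],[0,0,0]],[[0,0,0],[0,0,0]]]' >/dev/null; python3 -c "
from h import *
go([.547,.0157,.105])"
```

```text
shift [ 0.0006 -0.0049  0.0842] turn [-0.0031 -0.0002  0.0001] norm t 6.3
```

```bash
python3 -m jog '[[[0,-0.004,0.01],[0,0,0]],[[0,-0.004,0.03],[0,0,0]],[[0,-0.004,0.04],[0,0,0]],[[0,-0.004,0.04],[0,0,0]]]'; python3 -c "
from h import *
go([.547,.0157,.105])"
```

```text
t: 6.7
tool_pos: [0.5466, 0.0152, 0.1481]
tool_rot: [-2.29, -2.146, 0.004]
contact_force: [-0.4, -0.4, -0.6]
opening: 0.0252
grip_force: 0.0
shift [0.0005 0.0006 0.0431] turn [-0.0041 -0.0002  0.    ] norm t 6.7
```

```bash
python3 -m jog '[[[0,0,0.01],[0,0,0]],[[0,0,0.02],[0,0,0]],[[0,0,0.032],[0,0,0]],[[0,0,0.042],[0,0,0]],[[0,0,0.042],[0,0,0]]]'; python3 -m jog '[[[0,0,0],[0,0,0]],[[0,0,0],[0,0,0]],[[0,0,0],[0,0,0]],[[0,0,0],[0,0,0]]]' 0 40
```

```text
t: 7.2
tool_pos: [0.5474, 0.0151, 0.1058]
tool_rot: [-2.29, -2.146, 0.004]
contact_force: [0.1, 0.6, 0.1]
opening: 0.0257
grip_force: 0.0
t: 7.6
tool_pos: [0.5484, 0.015, 0.1081]
tool_rot: [-2.292, -2.148, 0.001]
contact_force: [-2.9, 0.4, -1.6]
opening: 0.0082
grip_force: 38.9
```

The bar is gripped. Next I swing it along the arc, tool kept vertical, up to 25° first.

```bash
python3 -m jog '[[[0,0.0004,-0.0092],[0,0,0]],[[0,0.0016,-0.0182],[0,0,0]],[[0,0.0036,-0.0272],[0,0,0]],[[0,0.0063,-0.0359],[0,0,0]],[[0,0.0098,-0.0444],[0,0,0]]]'; python3 -c "
print()
from math import *
for a,b in((25,50),(50,75),(75,90)):
  print([[0,round(.105*(cos(radians(a))-cos(radians(t))),4),round(-.105*(sin(radians(t))-sin(radians(a))),4)] for t in range(a+(b-a)//5,b+1,(b-a)//5)])"
```

```text
t: 8.1
tool_pos: [0.558, 0.0144, 0.1535]
tool_rot: [-2.291, -2.147, 0.003]
contact_force: [-5.5, 0.0, -0.5]
opening: 0.0087
grip_force: 38.9

[[0, 0.0042, -0.0081], [0, 0.0092, -0.0159], [0, 0.0147, -0.0231], [0, 0.0209, -0.0299], [0, 0.0277, -0.0361]]
[[0, 0.0073, -0.0056], [0, 0.015, -0.0105], [0, 0.0231, -0.0147], [0, 0.0316, -0.0182], [0, 0.0403, -0.021]]
[[0, 0.0053, -0.0013], [0, 0.0108, -0.0023], [0, 0.0162, -0.003], [0, 0.0217, -0.0034], [0, 0.0272, -0.0036]]
```

```bash
python3 -m jog '[[[0,0.0042,-0.0081],[0,0,0]],[[0,0.0092,-0.0159],[0,0,0]],[[0,0.0147,-0.0231],[0,0,0]],[[0,0.0209,-0.0299],[0,0,0]],[[0,0.0277,-0.0361],[0,0,0]]]'; python3 -c "
from h import *
d=optics.get_image('scene'); crop(d,220,160,190,160,4,'pics/c4.png')"
```

```text
t: 8.6
tool_pos: [0.5863, 0.0125, 0.1909]
tool_rot: [-2.292, -2.148, 0.001]
contact_force: [-7.3, 1.2, 2.9]
opening: 0.0083
grip_force: 39.0
```

View pics/c4.png

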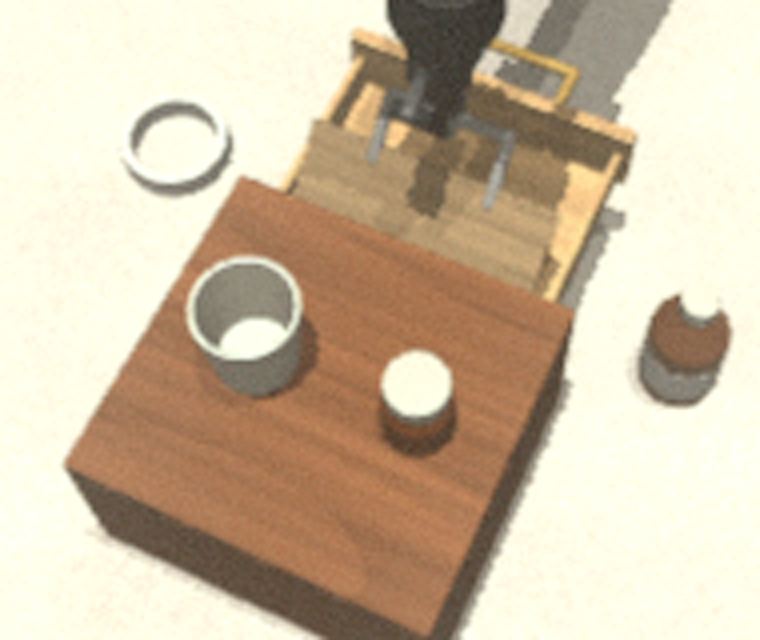

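The cover is coming up with the bar between the fingers. The -7 N in x could have pushed the drawer in, so I'll compare the top view with c3.

```bash
python3 - <<'E'
from h import *
d=optics.get_image("top"); crop(d,230,140,130,110,5,"pics/c5.png")
a=cv2.imread("pics/c3.png"); b=cv2.imread("pics/c5.png")
# regions near ends of drawer front (left/right)
for x0,x1 in((85,150),(460,540)):
    t=cv2.cvtColor(a[370:440,x0:x1],7-1); s=cv2.cvtColor(b[340:470,x0-20:x1+20],6)
    m=cv2.matchTemplate(s,t,cv2.TM_CCOEFF_NORMED); _,v,_,l=cv2.minMaxLoc(m); print(v,l[0]-20,l[1]-30)
cv2.imwrite("pics/c6.png",b)
E
```

```text
0.6273351311683655 3 10
0.9750818014144897 -1 -6
```

View pics/c5.png

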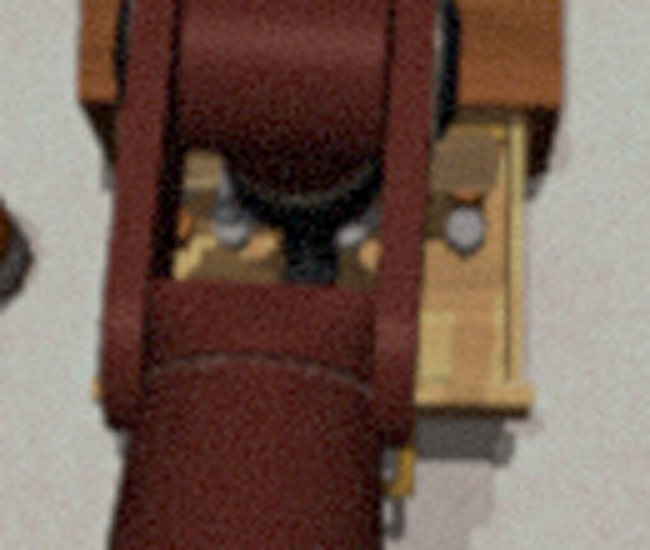

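The match shows the drawer pushed in by about 1 px (3 mm). I'll draw it back to the stop now, using the bar while the cover is still at mid-angle.

```bash
cat > dr.py <<'E'
from h import *
d=optics.get_image("top"); crop(d,230,140,130,110,5,"pics/tmp.png")
a=cv2.imread("pics/c3.png",0); b=cv2.imread("pics/tmp.png",0)
m=cv2.matchTemplate(b[330:480,440:560],a[370:440,460:540],cv2.TM_CCOEFF_NORMED); _,v,_,l=cv2.minMaxLoc(m); print("drawer shift px/5:",round(v,3),l[0]-20,l[1]-40, "t",d and ctrl.get_obs()["t"])
E
python3 -m jog '[[[0,-0.002,0],[0,0,0]],[[0,-0.004,0],[0,0,0]],[[0,-0.006,0],[0,0,0]],[[0,-0.006,0],[0,0,0]]]'; python3 dr.py
```

```text
t: 9.1
tool_pos: [0.5814, 0.0128, 0.1879]
tool_rot: [2.291, 2.146, 0.005]
contact_force: [7.1, -0.6, -7.5]
opening: 0.0082
grip_force: 39.0
drawer shift px/5: 0.968 -1 -2 t 9.15
```

```bash
python3 -m jog '[[[0,-0.002,0],[0,0,0]],[[0,-0.004,0],[0,0,0]],[[0,-0.006,0],[0,0,0]],[[0,-0.006,0],[0,0,0]]]'; python3 dr.py
```

```text
t: 9.55
tool_pos: [0.5778, 0.0131, 0.186]
tool_rot: [2.287, 2.142, 0.013]
contact_force: [19.6, -1.1, -19.2]
opening: 0.0081
grip_force: 38.9
drawer shift px/5: 0.98 0 0 t 9.6
```

```bash
python3 -c "
from math import *
a=46
print([[round(.105*(cos(radians(a))-cos(radians(t)))+.002,4),round(-.105*(sin(radians(t))-sin(radians(a)))+.002,4)] for t in (51,56,61,66,70)])"
```

```text
[[0.0089, -0.0041], [0.0162, -0.0095], [0.024, -0.0143], [0.0322, -0.0184], [0.039, -0.0211]]
```

```bash
python3 -m jog '[[[0,0.0085,-0.004],[0,0,0]],[[0,0.016,-0.0095],[0,0,0]],[[0,0.024,-0.0143],[0,0,0]],[[0,0.032,-0.0184],[0,0,0]],[[0,0.039,-0.021],[0,0,0]]]'; python3 dr.py
```

```text
t: 10.1
tool_pos: [0.6138, 0.0107, 0.211]
tool_rot: [-2.292, -2.148, 0.0]
contact_force: [-1.5, -0.6, -1.7]
opening: 0.0081
grip_force: 39.3
drawer shift px/5: 0.979 -1 0 t 10.15
```

```bash
python3 -m jog '[[[0,0.007,-0.002],[0,0,0]],[[0,0.014,-0.004],[0,0,0]],[[0,0.021,-0.0053],[0,0,0]],[[0,0.028,-0.006],[0,0,0]],[[0,0.031,-0.006],[0,0,0]]]'; python3 -m jog '[[[0,0,0],[0,0,0]],[[0,0,0],[0,0,0]],[[0,0,0],[0,0,0]]]'; python3 dr.py; python3 -c "
from h import *
go([.652,.009,.218])
d=optics.get_image('scene'); crop(d,240,150,140,110,5,'pics/c7.png')
c,s=np.cos(YAW),np.sin(YAW)
for z in(.124,.189,.229):
  print(z,[((px(d,[.652-y*s*1,.009+y*c,z])-[240,150])*5).round() for y in(.095,.04,0,-.04,-.095)])"
```

```text
t: 10.65
tool_pos: [0.6458, 0.0086, 0.2181]
tool_rot: [2.291, 2.146, 0.004]
contact_force: [-0.1, -0.3, -2.2]
opening: 0.0082
grip_force: 39.8
t: 10.95
tool_pos: [0.6461, 0.0086, 0.218]
tool_rot: [2.29, 2.145, 0.005]
contact_force: [-1.1, 0.1, 5.1]
opening: 0.0082
grip_force: 40.9
drawer shift px/5: 0.984 0 0 t 11.0
shift [0.0008 0.0059 0.    ] turn [ 0.0051  0.0001 -0.0001] norm t 11.0
0.124 [array([559., 415.]), array([470., 379.]), array([407., 353.]), array([345., 328.]), array([261., 293.])]
0.189 [array([566., 361.]), array([472., 324.]), array([405., 297.]), array([339., 271.]), array([251., 235.])]
0.229 [array([570., 325.]), array([473., 286.]), array([404., 259.]), array([336., 232.]), array([244., 196.])]
```

View pics/c7.png

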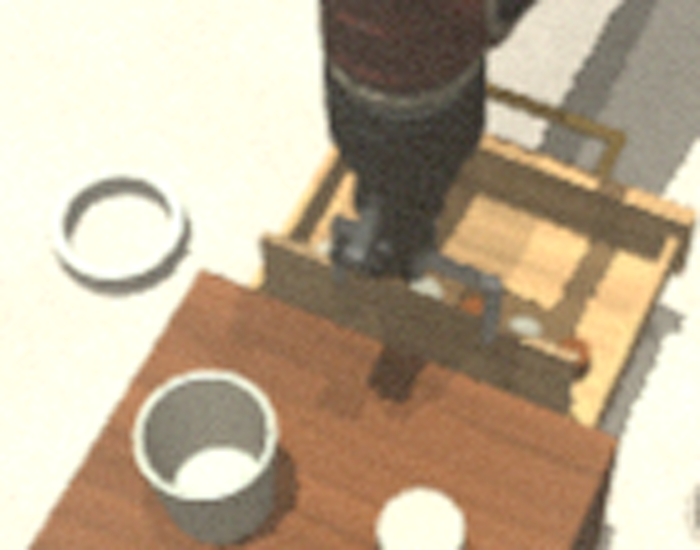

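The cover stands at about 87° with the jars visible below it; its top edge runs from (264,236) to (578,365). I'll move the last 5.5 mm.

```bash
python3 -m jog '[[[0,0.002,0],[0,0,0]],[[0,0.004,0],[0,0,0]],[[0,0.0055,0],[0,0,0]],[[0,0.0055,0],[0,0,0]],[[0,0.0055,0],[0,0,0]]]'; python3 -m jog '[[[0,0,0],[0,0,0]],[[0,0,0],[0,0,0]],[[0,0,0],[0,0,0]]]'; python3 dr.py; python3 -c "
from h import *
go([.652,.009,.218])
d=optics.get_image('scene'); crop(d,265,180,110,90,7,'pics/c8.png')
c,s=np.cos(YAW),np.sin(YAW)
for th in(84,87,90,93,96):
  a=np.radians(th); Q=[]
  for r,n,y in((.065,.003,.095),(.065,.003,-.095),(.105,0,.045),(.105,0,-.045)):
    X=-r*np.cos(a)+n*np.sin(a); Z=.124+r*np.sin(a)+n*np.cos(a); Q.append(((px(d,[.652+X*c-y*s,.009+X*s+y*c,Z])-[265,180])*7).round())
  print(th,Q)"
```

```text
t: 11.55
tool_pos: [0.6512, 0.0082, 0.2181]
tool_rot: [2.29, 2.146, 0.004]
contact_force: [-2.7, 0.3, 6.3]
opening: 0.0082
grip_force: 41.1
t: 11.85
tool_pos: [0.6512, 0.0082, 0.2182]
tool_rot: [2.29, 2.146, 0.004]
contact_force: [-2.9, -0.5, 7.3]
opening: 0.0082
grip_force: 41.1
drawer shift px/5: 0.987 0 0 t 11.9
shift [0.0008 0.0008 0.0002] turn [ 0.004   0.0002 -0.    ] norm t 11.9
84 [array([621., 288.]), array([181., 112.]), array([511., 173.]), array([296.,  89.])]
87 [array([617., 295.]), array([177., 118.]), array([505., 184.]), array([290.,  99.])]
90 [array([614., 302.]), array([173., 125.]), array([499., 196.]), array([283., 110.])]
93 [array([611., 309.]), array([169., 132.]), array([493., 208.]), array([277., 122.])]
96 [array([607., 317.]), array([165., 139.]), array([487., 220.]), array([270., 133.])]
```

View pics/c8.png

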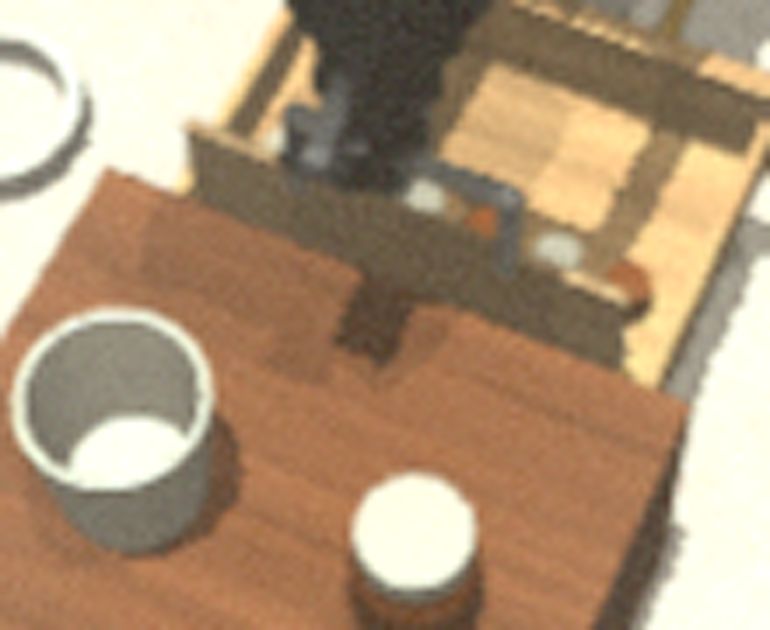

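The panel and loop corners match the 90° prediction to within about 1.5°, and the drawer shows no shift. I'll take off the slight downward press and check before handing in.

```bash
python3 -m jog '[[[0,0,-0.001],[0,0,0]],[[0,0,-0.0015],[0,0,0]],[[0,0,-0.0015],[0,0,0]],[[0,0,-0.0015],[0,0,0]],[[0,0,-0.0015],[0,0,0]]]'; python3 dr.py; python3 -c "
from h import *
go([.652,.009,.218])"
```

```text
t: 12.45
tool_pos: [0.6502, 0.0083, 0.2181]
tool_rot: [2.292, 2.147, 0.002]
contact_force: [-1.6, -0.8, 5.5]
opening: 0.0087
grip_force: 41.0
drawer shift px/5: 0.988 0 0 t 12.5
shift [0.0008 0.0017 0.0001] turn [ 0.0015  0.0001 -0.    ] norm t 12.5
```

Stable: the drawer is at its stop and the cover is upright and held. Handing in.

```bash
python3 -c "
from station import job
print(job.finish_job())"
```

```text
the job is handed in; nothing more can be done
None
```

The top drawer is fully out at its stop and the gripper is holding the cover upright (about 90°, ±1.5° by the camera). The drawer slipped in about 3 mm partway through and was pulled back to its stop before the cover reached upright; the job was handed in at about 12.5 s.

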